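Put leftover panel parts away in their bins

ROBOT

A 6-joint arm with a two-finger parallel gripper is mounted at the origin on a cart in front of the work surface, level with it; the furniture and walls round the work are solid. World frame = base frame: x ahead of the robot, y to its left, z up, the work surface at z = 0. Lengths are in m, angles in rad, forces in N, time in s.
With the tool pointing down it reaches from about 0.3 to 0.875 m from the base axis. Payload 6.4 kg.
Tool frame: the origin (TCP) lies at the centre of the arm's flange, where the gripper is bolted on; the fingertips stand 173 mm ahead of it and the grasp point (between the pads) lies 155 mm ahead of it; z points along the fingers, y is the line along which they close (so a half turn about z gives the same grasp; the last joint's range is limited). The gripper opens to 85 mm and grips with 20 to 120 N. Pads are 22 mm wide; open, the fingers measure 114 mm over their backs; the gripper's body (76 mm by 85 mm) begins 54 mm behind the grasp point. The pads swing forward as they close: fully open they stand 13 mm farther back than shut.
Start: joints at [-0.206, 0.181, 1.607, -0, 1.354, -0.206], TCP at [0.575, 0, 0.405] pointing down, gripper open.
Joint ranges: [-2.99, 2.99], [-0.89, 2.07], [0.3, 2.58], [-1.14, 4.28], [0, 2.63], [-3.12, 3.12]. Speed limits (rad/s): [2.57, 2.57, 3.01, 3.14, 3.14, 3.14].

INTERFACE

Orientations are given as a unit quaternion [w, x, y, z].
In Python, from bench import get_obs, camera, get_calibration, hand_in gives the robot as it stands. The module is installed in compiled form; this text tells all that it offers.
- The arm moves only by the tool drive_tool, never from a script. Its argument "increments" is a list of rows, each a list of 2 entries, a list of its own where there are three numbers: the shift along the tool's x, y, z normalised to -1 to 1, where 1 is 250 mm, then the turn about the tool's z normalised to -1 to 1, where 1 is 90 degrees. A call has exactly 8 rows; each row is the pose to reach, as a shift and turn from the pose commanded when the call began, along the tool's axes at that moment; what a row does not reach only later rows make up. A row lasts 1/8 s, in which the tool goes at most 62.5 mm and 10.7 degrees, less where a joint would pass 70% of its speed; a pose out of reach is approached as far as the arm can. A call with a number of a shift or a turn outside -1 to 1 is refused whole. A call with a gripper value outside its range is refused whole. "claw" is the closure, from 0 (fully open) to 1 (shut), set as the call begins (left out, the last holds). The fingers move at their own pace and stop on an object; the grip force is fixed at half the most. Time passes only in rows, so rows that repeat a pose let the fingers close, or fill a call up. It gives the time, the measured TCP pose, the force and the opening at its end, in the units of the state.
- get_obs(): the state, without advancing time (a new reading comes with each control period).
- camera(name): name is "scene" or "side" or "wrist"; returns the picture (480x640x3 uint8, blue, green, red); there is no depth.
- get_calibration(name): a dict with "K" (3x3 intrinsics, pixels), "origin" and "orientation" of the camera in the world. Camera axes: x right, y down, z forward; pixel columns grow to the right and rows downward; lengths in m; the calibration is good to about 2 mm. The wrist camera is an equidistant fisheye: a pixel r from the principal point sees the ray r / f radians off the axis. A picture is of the moment at which its call begins: read the wrist's pose just before it. get_calibration takes no time and is no camera call; for the wrist camera it gives the pose at the moment of the call.
- hand_in(): hands the job in, once; it reports no verdict.
The state is a dict: "time_s": time; "q": joint angles; "dq": joint speeds; "joint_efforts": joint torques, N m; "eef_pos": TCP position; "eef_rot": TCP orientation; "wrist_force": force on the tool from outside, world axes, zero at the start; "torque": the same for the moment, N m; "opening": opening from 0.0 (shut) to 1.0 (fully open).
Only numpy, scipy, OpenCV 4.12 (cv2) and the standard library are available. Lean on these libraries where they do the work, as an engineer would, in place of code of your own. Each camera call takes 0.05 s, during which the arm holds its last target. There are 200 camera calls.

TASK

Put the five loose parts away: each of the two relays, the two limit switches and the valve goes into the bin whose narrow back pocket already holds a part of the same kind. Set each one down in the wide front compartment of its bin, standing upright on the bin's floor, beside and not on top of any other. Leave the fuse tin and the roll of black tape where they lie.

Things in the scene. Friction and masses are not known exactly. Their poses are not given: they have to be found in the camera images.
- relay_bin: Fixed low grey bin, 139x142 mm, walls 18 high, 3 thick, floor 3. A cross wall parts a wide front compartment, empty (inside x = +-48, y = +-68 mm) from a narrow back pocket (x = 51 to 85) where a fixed sample relay stands at (68, 0), up to z = 39. Origin: middle of the wide compartment, on the underside (table level); +x to the pocket, z up. The three bins differ only in the sample
- switch_bin: Fixed low grey bin, 139x142 mm, walls 18 high, 3 thick, floor 3. A cross wall parts a wide front compartment, empty (inside x = +-48, y = +-68 mm) from a narrow back pocket (x = 51 to 85) where a fixed sample limit switch stands at (68, 0), up to z = 51. Origin: middle of the wide compartment, on the underside (table level); +x to the pocket, z up. The three bins differ only in the sample
- valve_bin: Fixed low grey bin, 139x142 mm, walls 18 high, 3 thick, floor 3. A cross wall parts a wide front compartment, empty (inside x = +-48, y = +-68 mm) from a narrow back pocket (x = 51 to 85) where a fixed sample valve stands at (68, 0), up to z = 61. Origin: middle of the wide compartment, on the underside (table level); +x to the pocket, z up. The three bins differ only in the sample
- relay_a: One of two like plug-in relays, standing on its black foot: small block, orange below, whitish above, straight-sided, 20 mm (x) by 28 (y) by 36 high (the top 6 mm hardly visible). 35 g. Origin: centre of the underside, z up. Grip across x, e.g. 22 mm up
- relay_b: One of two like plug-in relays, standing on its black foot: small block, orange below, whitish above, straight-sided, 20 mm (x) by 28 (y) by 36 high (the top 6 mm hardly visible). 35 g. Origin: centre of the underside, z up. Grip across x, e.g. 22 mm up
- switch_a: One of two like roller-lever limit switches, standing: dark blue block (x = -8 to +10, y = +-25 mm, 30 high), lever and pale roller above it (roller at y = +20, up to 48 mm). 50 g. Origin: middle of the underside, z up. Grip the block across x (18 mm wide), e.g. at x = 1, y = -4, 21 mm up
- switch_b: One of two like roller-lever limit switches, standing: dark blue block (x = -8 to +10, y = +-25 mm, 30 high), lever and pale roller above it (roller at y = +20, up to 48 mm). 50 g. Origin: middle of the underside, z up. Grip the block across x (18 mm wide), e.g. at x = 1, y = -4, 21 mm up
- loose_valve: Solenoid valve, standing: pale bar (x = +-9, y = -38 to +38 mm, 22 high, pipe stub at the -y end) carrying a black coil block (x = -9 to +10, y = 2 to 34, up to 50 mm; its plug up to 58). 140 g. Origin: middle of the underside, z up. Grip across x (19 mm wide), e.g. at y = 12, 27 mm up, near its centre of mass
- fuse_tin: bystander, not to be moved: round tin with a red lid, 54 mm across, 24 mm high, standing among the parts. Origin: centre of its underside.
- black_tape: bystander, not to be moved: roll of black insulation tape lying flat among the parts, 58 mm across, 19 mm high. Origin: centre of its underside.
There are look-alikes about, which are no part of the job. Leave any purple or yellow look-alike of the switch_a alone.

How it is judged:
At the end, for the whole second after the job is handed in: Both relays, both switches and the valve each in the bin of their kind: origin in the wide compartment (within 40 mm of its middle along x, 62 mm along y), under 9 mm above the bin's underside, upright within 0.17 rad, released, at rest; tin and tape not moved over 30 mm (x of relay_a in the frame of relay_bin between -0.04 and 0.04 m and y of relay_a in the frame of relay_bin between -0.062 and 0.062 m and z of each of relay_a, relay_b in the frame of relay_bin below 0.009 m and angle between each of relay_a, relay_b, switch_a, switch_b, loose_valve's own z axis and vertical below 0.17 rad and linear speed of each of relay_a, relay_b, switch_a, switch_b, loose_valve below 0.02 m/s and angular speed of each of relay_a, relay_b, switch_a, switch_b, loose_valve below 0.2 rad/s and x of relay_b in the frame of relay_bin between -0.04 and 0.04 m and y of relay_b in the frame of relay_bin between -0.062 and 0.062 m and x of switch_a in the frame of switch_bin between -0.04 and 0.04 m and y of switch_a in the frame of switch_bin between -0.062 and 0.062 m and z of each of switch_a, switch_b in the frame of switch_bin below 0.009 m and x of switch_b in the frame of switch_bin between -0.04 and 0.04 m and y of switch_b in the frame of switch_bin between -0.062 and 0.062 m and x of loose_valve in the frame of valve_bin between -0.04 and 0.04 m and y of loose_valve in the frame of valve_bin between -0.062 and 0.062 m and z of loose_valve in the frame of valve_bin below 0.009 m); the robot touches nothing.
It fails at once if the fuse tin is moved more than 30 mm (distance of fuse_tin from where it was at the start of the episode above 0.03 m).
It fails at once if the roll of black tape is moved more than 30 mm (distance of black_tape from where it was at the start of the episode above 0.03 m).
It also fails if it takes over 115 s, if anything falls off the work surface, if the arm or the gripper's body presses on something with over 40 N, if the wrist force passes 120 N, or if a joint passes its speed limit or range.

## Working session

There is one attempt and no reset: what is moved stays moved. The work goes in short steps, Python scripts to look and compute and a tool call to move; the robot and the scene stay as the last step left them, time stands still between calls to the robot, and variables do not carry over. Pictures are saved under pics/ and viewed, on a budget of 14 in all, crops included, one or two more only if the job needs it, and the job is handed in when it is done.

Besides the shell and the picture viewer there is one more tool, called after ">>>" as a command line: name --argument value ..., lists and objects as JSON in quotes. drive_tool: Moves the arm, as the interface text tells. Its arguments: {"type":"object","properties":{"increments":{"type":"array","items":{"type":"array"}},"claw":{"type":"number"}},"required":["increments"]}

```bash
mkdir -p pics; python3 - <<'E'
from bench import *
import cv2
for n in("scene","side","wrist"):
    c=get_calibration(n);print(n,c)
    cv2.imwrite(f"pics/{n}0.png",camera(n))
print(get_obs())
E
```

```text
scene {'K': array([[450.63720545,   0.        , 327.10988758],
       [  0.        , 450.63720545, 247.40244122],
       [  0.        ,   0.        ,   1.        ]]), 'origin': array([-0.07667284, -0.41479689,  0.67516768]), 'orientation': array([-0.35864577,  0.82451393, -0.39672667,  0.1848187 ])}
side {'K': array([[517.03270421,   0.        , 312.27130152],
       [  0.        , 517.03270421, 246.49613574],
       [  0.        ,   0.        ,   1.        ]]), 'origin': array([0.08131694, 1.00123136, 0.70443684]), 'orientation': array([ 0.08629585, -0.17186912,  0.85478997, -0.48202503])}
wrist {'K': array([[371.64829954,   0.        , 317.80136901],
       [  0.        , 371.64829954, 240.65800316],
       [  0.        ,   0.        ,   1.        ]]), 'origin': array([0.57552678, 0.07558281, 0.37311659]), 'orientation': array([ 1.47382651e-01,  9.89079281e-01, -5.33758231e-05, -7.26179376e-04])}
{'time_s': 0.15, 'q': array([-2.06308119e-01,  1.81373548e-01,  1.60776568e+00,  6.28173097e-06,
        1.35378624e+00, -2.06287809e-01]), 'dq': array([-0.0012814 , -0.00104315, -0.00283734, -0.00215716,  0.00020394,
       -0.0009057 ]), 'joint_efforts': array([ 1.94259010e-03, -4.45260644e+01, -3.51692533e+01, -1.26067753e-04,
        5.82284134e-03,  2.14055274e-05]), 'eef_pos': array([5.74813580e-01, 5.27637614e-05, 4.03995280e-01]), 'eef_rot': array([-5.59427565e-04,  7.07114284e-01,  7.07098964e-01, -3.62136100e-04]), 'wrist_force': array([-0.01867564, -0.18348319,  0.47620617]), 'torque': array([ 0.01680491, -0.0284584 ,  0.01073445]), 'opening': 1.001185019673046}
```

View pics/scene0.png

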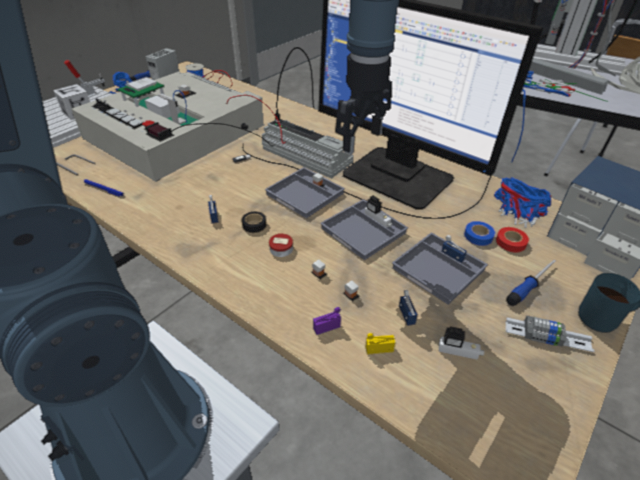

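View pics/wrist0.png

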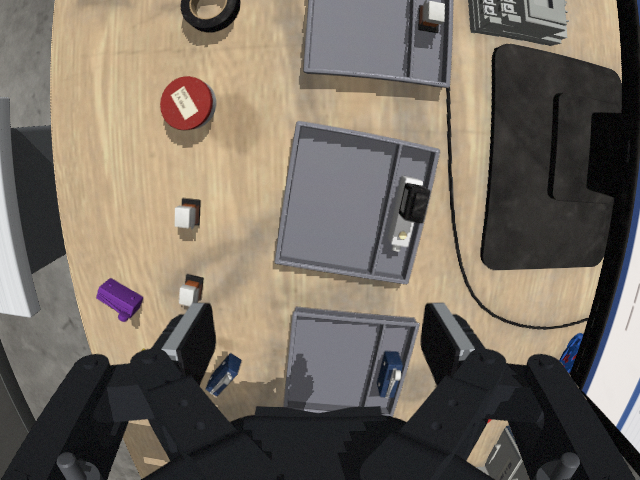

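View pics/side0.png

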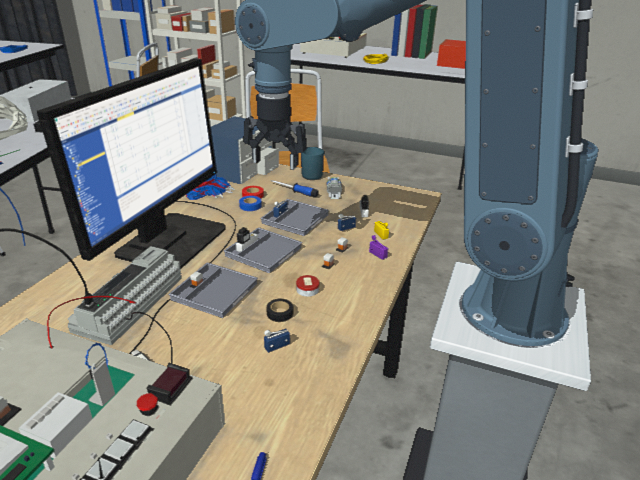

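The images show:
- **Bins:** the relay bin is at scene (305,190), the valve bin at (365,228) and the switch bin at (440,265).
- **Relays:** (319,268) and (351,290). The relay in the bin at (318,180) is a fixed sample.
- **Blue switches:** (213,210) and (407,308). The look-alikes are purple (327,320), yellow (380,344) and the fixed sample (452,247).
- **Valve:** (457,343). The look-alikes are the DIN-rail part (548,334) and the sample (375,205).
- **Tin and tape:** tin (281,245), tape (254,221).

```bash
cat > h.py <<'E'
import numpy as np, cv2
from bench import *
from scipy.spatial.transform import Rotation as R
def rot(q): return R.from_quat([q[1],q[2],q[3],q[0]])
def rays(n,p,c=None):
    c=c or get_calibration(n);K=c["K"];p=np.atleast_2d(np.float64(p))
    d=np.c_[(p[:,0]-K[0,2])/K[0,0],(p[:,1]-K[1,2])/K[1,1],np.ones(len(p))]
    if n=="wrist":
        r=np.hypot(d[:,0],d[:,1]);s=np.sinc(r/np.pi);d=np.c_[d[:,0]*s,d[:,1]*s,np.cos(r)]
    return c["origin"],rot(c["orientation"]).apply(d)
def onplane(n,p,z,c=None):
    o,d=rays(n,p,c);return (o+d*((z-o[2])/d[:,2])[:,None])[:,:2]
def project(n,P,c=None):
    c=c or get_calibration(n);K=c["K"];d=rot(c["orientation"]).inv().apply(np.atleast_2d(P)-c["origin"])
    if n=="wrist":
        r=np.hypot(d[:,0],d[:,1]);t=np.arctan2(r,d[:,2]);x=d[:,:2]/r[:,None]*t[:,None]
    else: x=d[:,:2]/d[:,2:]
    return x*K[0,0]+K[:2,2]
E
python3 - <<'E'
from h import *
np.set_printoptions(precision=3,suppress=True)
S=dict(relay1=(319,268),relay2=(351,290),swA=(213,211),swB=(407,308),valve=(460,343),tin=(281,245),tape=(254,221),purple=(327,320),yellow=(380,344))
for k,p in S.items(): print(k,onplane("scene",p,.02))
print("valve bin",onplane("wrist",[(298,123),(440,150),(408,283),(276,265)],.018).round(3).tolist())
print("relay w",onplane("wrist",[(186,214),(189,293)],.03))
print("side",onplane("side",[(276,340),(347,223),(342,243),(327,260)],.02))
# bins via grey mask in scene
im=cv2.imread("pics/scene0.png");g=cv2.cvtColor(im,cv2.COLOR_BGR2HSV)
for n,p in (("relay",(300,195)),("valve",(360,232)),("switch",(435,270))): print(n,g[p[1],p[0]])
m=cv2.inRange(g,(105,20,60),(135,90,150));m[:165]=0;m[305:]=0
cs,_=cv2.findContours(m,cv2.RETR_EXTERNAL,2)
for c in cs:
    if cv2.contourArea(c)>1500:
        q=cv2.approxPolyDP(cv2.convexHull(c),6,True)[:,0];print(q.tolist(),onplane("scene",q,.018).tolist())
E
```

```text
relay1 [[ 0.436 -0.009]]
relay2 [[ 0.428 -0.095]]
swA [[0.426 0.302]]
swB [[ 0.458 -0.204]]
valve [[ 0.448 -0.318]]
tin [[0.439 0.099]]
tape [[0.46  0.202]]
purple [[ 0.341 -0.104]]
yellow [[ 0.357 -0.209]]
valve bin [[0.557, 0.083], [0.695, 0.06], [0.671, -0.08], [0.532, -0.059]]
relay w [[ 0.445 -0.002]
 [ 0.438 -0.087]]
side [[ 0.426  0.311]
 [ 0.453 -0.197]
 [ 0.43  -0.091]
 [ 0.436  0.001]]
relay [114  28 129]
valve [114  32 129]
switch [116  28 128]
[[430, 234], [486, 264], [448, 303], [394, 268]] [[0.6797378809517781, -0.1329473032859413], [0.6686374253156735, -0.27134609401144427], [0.5203217112293756, -0.25838298670916415], [0.5356681034810774, -0.12736563692786745]]
[[362, 200], [406, 228], [365, 258], [322, 225]] [[0.6873063968996665, 0.058703769225211866], [0.6634536946007732, -0.08014320179925782], [0.5222652476458252, -0.06382501966376597], [0.5499099101474368, 0.07446552158571845]]
[[342, 188], [307, 216], [267, 193], [304, 168]] [[0.6967884241847947, 0.12690851509313666], [0.5533827655290068, 0.12208586410043015], [0.5603817282629207, 0.25730255029451693], [0.7060410252179738, 0.26057355501902696]]
```

>>> drive_tool --increments '[[[-0.2,-0.06,0],0],[[-0.4,-0.12,0],0],[[-0.6,-0.18,0],0],[[-0.8,-0.24,0],0],[[-0.96,-0.28,0],0],[[-0.96,-0.28,0],0],[[-0.96,-0.28,0],0],[[-0.96,-0.28,0],0]]'

```text
time_s: 1.15
eef_pos: [0.5053, -0.2389, 0.4045]
eef_rot: [-0.0, 0.707, 0.708, 0.0]
wrist_force: [-0.3, -0.6, 0.1]
opening: 0.999
```

```bash
python3 - <<'E'
from h import *
import pickle
c=get_calibration("wrist");im=camera("wrist");o=get_obs()
pickle.dump((c,im),open("w1.pkl","wb"));cv2.imwrite("pics/w1.png",im);print(o["eef_pos"],o["eef_rot"],o["time_s"],c)
E
```

```text
[ 0.50536484 -0.23881876  0.40461909] [-1.28616767e-04  7.06497091e-01  7.07715931e-01  6.55233024e-05] 1.2 {'K': array([[371.64829954,   0.        , 317.80136901],
       [  0.        , 371.64829954, 240.65800316],
       [  0.        ,   0.        ,   1.        ]]), 'origin': array([ 0.5059939 , -0.16334468,  0.37379788]), 'orientation': array([1.47314389e-01, 9.89089553e-01, 5.70268636e-04, 5.20731533e-05])}
```

View pics/w1.png

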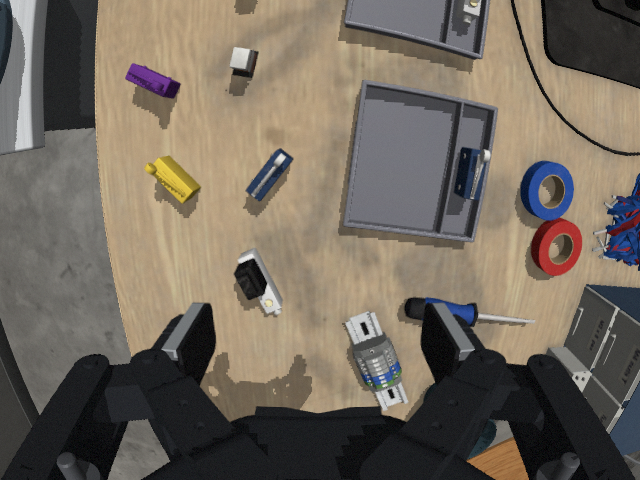

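The view shows the switch bin with corners at (363,82), (497,105), (473,242) and (344,225). Switch_b is at (270,175), the valve at (260,282), and a relay at (243,61). I'm leaving the purple part (153,80), the yellow part (175,180) and the DIN part (375,360) alone. Next is one close crop with masks.

```bash
python3 - <<'E'
from h import *
import pickle
np.set_printoptions(precision=4,suppress=True)
c,im=pickle.load(open("w1.pkl","rb"));g=cv2.cvtColor(im,cv2.COLOR_BGR2HSV)
def biggest(m,x0,y0,x1,y1):
    k=np.zeros_like(m);k[y0:y1,x0:x1]=m[y0:y1,x0:x1]
    cs,_=cv2.findContours(k,cv2.RETR_EXTERNAL,2);return cv2.convexHull(max(cs,key=cv2.contourArea))[:,0]
def rect(h,z):
    w=onplane("wrist",h,z,c);r=cv2.minAreaRect(np.float32(w*1000));return r
blue=cv2.inRange(g,(100,90,20),(125,255,150));h=biggest(blue,235,140,310,210);print("sw",rect(h,.03),rect(h,.02))
white=cv2.inRange(g,(0,0,150),(180,45,255));h2=biggest(white,235,245,300,325);print("bar",rect(h2,.022))
blk=cv2.inRange(g,(0,0,0),(180,255,55));h3=biggest(blk,225,250,275,310);print("coil",rect(h3,.05))
h4=biggest(white,220,40,270,85);print("relay",rect(h4,.036),rect(h4,.025))
q=onplane("wrist",[(363,82),(497,105),(473,242),(344,225)],.018,c);print("swbin",q)
for n in (h,h2,h3,h4): cv2.polylines(im,[n],True,(0,255,0),1)
cv2.imwrite("pics/c1.png",cv2.resize(im[30:330,210:310],None,fx=2,fy=2,interpolation=0))
E
```

```text
sw ((460.25262451171875, -203.4978790283203), (50.85307312011719, 16.922693252563477), 50.86876678466797) ((458.9220886230469, -204.66580200195312), (52.33222961425781, 17.41492462158203), 50.868736267089844)
bar ((454.1677551269531, -336.474365234375), (19.662681579589844, 37.493892669677734), 26.517356872558594)
coil ((441.9329528808594, -300.6194763183594), (25.455198287963867, 36.67499542236328), 24.19317054748535)
relay ((434.79681396484375, -93.08168029785156), (19.30666732788086, 15.769683837890625), 77.70291900634766) ((432.4783935546875, -90.79366302490234), (19.935373306274414, 16.283205032348633), 77.70286560058594)
swbin [[ 0.5484 -0.1156]
 [ 0.6878 -0.1276]
 [ 0.6713 -0.273 ]
 [ 0.532  -0.2555]]
```

View pics/c1.png

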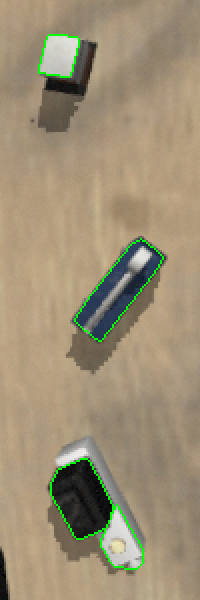

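Masks fit the blue switch: 51×17 mm, long axis 51°, centre (460,-204). The valve's origin is about (446,-319) with its y axis at 115°. I'm moving to grasp switch_b at (0.458,-0.207), turned 39°.

>>> drive_tool --increments '[[[0.05,-0.06,0.15],0.11],[[0.1,-0.12,0.3],0.22],[[0.132,-0.189,0.45],0.33],[[0.132,-0.189,0.58],0.434],[[0.132,-0.189,0.7],0.434],[[0.132,-0.189,0.82],0.434],[[0.132,-0.189,0.916],0.434],[[0.132,-0.189,0.916],0.434]]'

```text
time_s: 2.2
eef_pos: [0.4572, -0.2056, 0.1742]
eef_rot: [-0.002, 0.903, 0.431, -0.001]
wrist_force: [-0.2, 0.7, -0.3]
opening: 0.998
```

>>> drive_tool --increments '[[[0,0,0],0],[[0,0,0],0],[[0,0,0],0],[[0,0,0],0],[[0,0,0],0],[[0,0,0],0],[[0,0,0],0],[[0,0,0],0]]' --claw 1

```text
time_s: 3.2
eef_pos: [0.4582, -0.2073, 0.1765]
eef_rot: [0.001, 0.903, 0.43, 0.0]
wrist_force: [-1.4, 0.7, 5.5]
opening: 0.2
```

```bash
cat >> h.py <<'E'
def inc(p0,y0,p1,y1):
    "commanded pos, closing-axis yaw deg -> target; normalised shift & turn"
    a=np.radians(y0);ux=np.array([-np.sin(a),np.cos(a)]);uy=np.array([np.cos(a),np.sin(a)])
    d=np.array(p1)-np.array(p0);return np.round([d[:2]@ux/.25,d[:2]@uy/.25,-d[2]/.25,-(y1-y0)/90],3)
E
python3 - <<'E'
from h import *
print(inc((.458,-.207,.176),-39,(.5875,-.2266,.24),-6.4))
print(inc((.458,-.207,.176),-39,(.5875,-.2266,.1795),-6.4))
E
```

```text
[ 0.265  0.452 -0.256 -0.362]
[ 0.265  0.452 -0.014 -0.362]
```

>>> drive_tool --increments '[[[0,0,-0.22],0],[[0.05,0.1,-0.256],-0.09],[[0.12,0.21,-0.256],-0.18],[[0.2,0.34,-0.256],-0.27],[[0.265,0.452,-0.256],-0.362],[[0.265,0.452,-0.15],-0.362],[[0.265,0.452,-0.05],-0.362],[[0.265,0.452,-0.014],-0.362]]'

```text
time_s: 4.2
eef_pos: [0.5865, -0.2261, 0.1794]
eef_rot: [-0.003, 0.746, 0.666, -0.001]
wrist_force: [-23.6, 13.3, 58.2]
opening: 0.196
```

>>> drive_tool --increments '[[[0,0,0],0],[[0,0,0],0],[[0,0,0],0],[[0,0,0],0],[[0,0,0],0],[[0,0,-0.15],0],[[0,0,-0.35],0],[[0,0,-0.4],0]]' --claw 0.5

```text
time_s: 5.2
eef_pos: [0.5885, -0.2274, 0.2834]
eef_rot: [0.003, 0.746, 0.666, 0.001]
wrist_force: [0.1, -0.5, -0.1]
opening: 0.5
```

```bash
python3 - <<'E'
from h import *
im=camera("wrist");cv2.imwrite("pics/w2.png",im);o=get_obs();print(o["eef_pos"],o["opening"])
y0=-6.4;p0=(.5875,-.2266,.2795)
print(inc(p0,y0,(.4415,-.308,.2795),25.3),inc(p0,y0,(.4415,-.308,.182),25.3))
E
```

```text
[ 0.58834166 -0.22735681  0.28327687] 0.4991216244561444
[-0.389 -0.544 -0.    -0.352] [-0.389 -0.544  0.39  -0.352]
```

View pics/w2.png

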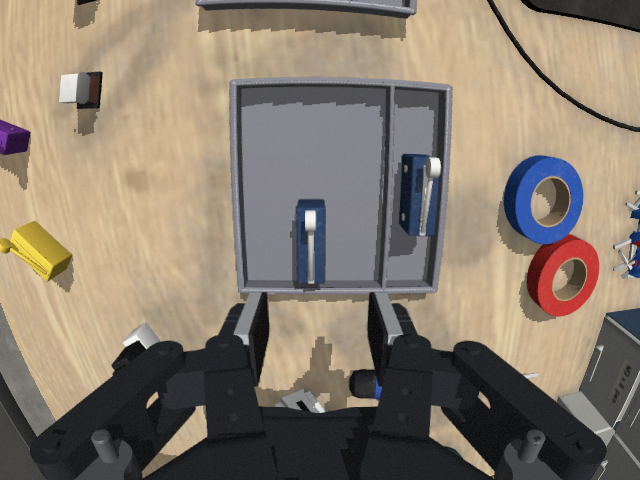

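```bash
python3 - <<'E'
from h import *
np.set_printoptions(precision=4,suppress=True)
c=get_calibration("wrist")
q=onplane("wrist",[(232,81),(451,86),(437,293),(238,289)],.018,c);print(q)
ce=q.mean(0);v=q[0]-q[3]+q[1]-q[2];yaw=np.degrees(np.arctan2(v[1],v[0]))-90;o=ce-.0185*np.array([np.cos(np.radians(yaw)),np.sin(np.radians(yaw))]);print(yaw,o)
s=onplane("wrist",[(300,200),(325,200),(323,284),(296,284)],.033,c);print(s)
a=np.radians(yaw);M=np.array([[np.cos(a),np.sin(a)],[-np.sin(a),np.cos(a)]]);print((M@(s-o).T).T)
E
```

```text
[[ 0.5493 -0.1141]
 [ 0.688  -0.1305]
 [ 0.6719 -0.2735]
 [ 0.5312 -0.2531]]
-6.899658476036507 [ 0.5918 -0.1906]
[[ 0.5836 -0.1931]
 [ 0.5985 -0.1948]
 [ 0.5913 -0.2491]
 [ 0.5741 -0.2471]]
[[-0.0078 -0.0035]
 [ 0.0072 -0.0034]
 [ 0.0066 -0.0581]
 [-0.0108 -0.0582]]
```

The switch is in the bin at local (0,-31), upright. Next is the valve.

>>> drive_tool --increments '[[[-0.1,-0.14,0],-0.09],[[-0.2,-0.28,0],-0.18],[[-0.3,-0.42,0],-0.27],[[-0.389,-0.544,0],-0.352],[[-0.389,-0.544,0.1],-0.352],[[-0.389,-0.544,0.25],-0.352],[[-0.389,-0.544,0.38],-0.352],[[-0.389,-0.544,0.39],-0.352]]' --claw 0

```text
time_s: 6.25
eef_pos: [0.4395, -0.3064, 0.1781]
eef_rot: [-0.004, 0.536, 0.844, 0.001]
wrist_force: [0.1, 0.2, 0.5]
opening: 1.0
```

>>> drive_tool --increments '[[[0,0,0],0],[[0,0,0],0],[[0,0,0],0],[[0,0,0],0],[[0,0,0],0],[[0,0,0],0],[[0,0,0],0],[[0,0,0],0]]' --claw 1

```text
time_s: 7.25
eef_pos: [0.4415, -0.3084, 0.1827]
eef_rot: [0.001, 0.536, 0.844, -0.0]
wrist_force: [-1.8, 1.0, 6.8]
opening: 0.212
```

```bash
python3 - <<'E'
from h import *
np.set_printoptions(precision=4,suppress=True)
q=np.array([[0.557, 0.083], [0.695, 0.06], [0.671, -0.08], [0.532, -0.059]])
ce=q.mean(0);v=q[0]-q[3]+q[1]-q[2];yaw=np.degrees(np.arctan2(v[1],v[0]))-90;a=np.radians(yaw);o=ce-.0185*np.array([np.cos(a),np.sin(a)]);print(yaw,o)
t=o+.012*np.array([-np.sin(a),np.cos(a)]);print(t)
for z in(.26,.187): print(inc((.4415,-.308,.182),25.3,(*t,z),yaw))
E
```

```text
-9.857232297905469 [0.5955 0.0042]
[0.5976 0.016 ]
[ 0.905  1.118 -0.312  0.391]
[ 0.905  1.118 -0.02   0.391]
```

>>> drive_tool --increments '[[[0,0,-0.16],0],[[0.05,0.06,-0.28],0],[[0.14,0.17,-0.312],0],[[0.26,0.32,-0.312],0],[[0.38,0.47,-0.312],0],[[0.5,0.61,-0.312],0],[[0.58,0.71,-0.312],0],[[0.6,0.74,-0.312],0]]'

```text
time_s: 8.25
eef_pos: [0.5449, -0.0917, 0.2593]
eef_rot: [-0.0, 0.535, 0.845, 0.0]
wrist_force: [0.2, 0.4, -2.1]
opening: 0.215
```

>>> drive_tool --increments '[[[0.08,0.1,0],0.1],[[0.18,0.22,0],0.2],[[0.27,0.33,0],0.3],[[0.305,0.378,0.02],0.391],[[0.305,0.378,0.16],0.391],[[0.305,0.378,0.24],0.391],[[0.305,0.378,0.28],0.391],[[0.305,0.378,0.292],0.391]]'

```text
time_s: 9.25
eef_pos: [0.5976, 0.0152, 0.1862]
eef_rot: [-0.0, 0.766, 0.643, -0.0]
wrist_force: [0.1, 0.6, -1.8]
opening: 0.214
```

>>> drive_tool --increments '[[[0,0,0],0],[[0,0,0],0],[[0,0,0],0],[[0,0,0],0],[[0,0,0],0],[[0,0,-0.15],0],[[0,0,-0.35],0],[[0,0,-0.45],0]]' --claw 0.5

```text
time_s: 10.25
eef_pos: [0.5984, 0.0156, 0.3023]
eef_rot: [0.002, 0.766, 0.643, 0.001]
wrist_force: [-0.2, 0.5, -0.6]
opening: 0.497
```

```bash
python3 - <<'E'
from h import *
import pickle
c=get_calibration("wrist");im=camera("wrist");cv2.imwrite("pics/w3.png",im);pickle.dump((c,im),open("w3.pkl","wb"));o=get_obs();print(o["eef_pos"],o["opening"])
E
```

```text
[0.59934768 0.01557879 0.30516008] 0.4971038300636071
```

View pics/w3.png

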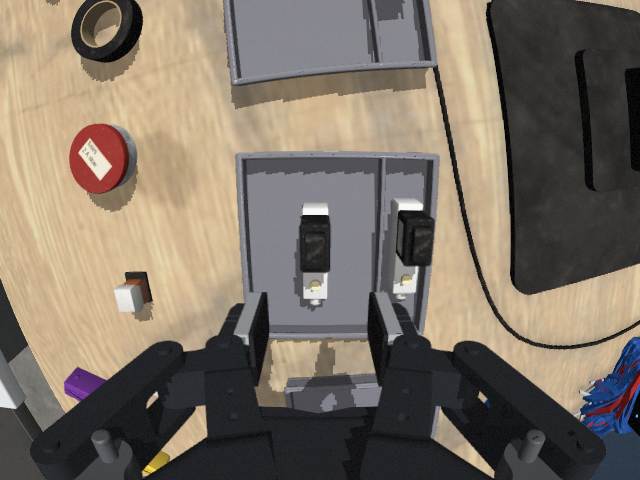

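The valve is upright in its bin at (315,255). The next move brings the camera above both relays.

```bash
python3 -c "
from h import *
print(inc((.5976,.016,.2995),-9.86,(.44,-.11,.36),0))"
```

```text
[-0.605 -0.535 -0.242 -0.11 ]
```

>>> drive_tool --increments '[[[-0.1,-0.1,-0.1],-0.05],[[-0.25,-0.22,-0.2],-0.11],[[-0.4,-0.35,-0.242],-0.11],[[-0.52,-0.46,-0.242],-0.11],[[-0.605,-0.535,-0.242],-0.11],[[-0.605,-0.535,-0.242],-0.11],[[-0.605,-0.535,-0.242],-0.11],[[-0.605,-0.535,-0.242],-0.11]]' --claw 0

```text
time_s: 11.3
eef_pos: [0.4403, -0.1096, 0.3596]
eef_rot: [-0.0, 0.707, 0.707, 0.0]
wrist_force: [0.2, 0.3, -0.0]
opening: 1.001
```

```bash
python3 - <<'E'
from h import *
import pickle
np.set_printoptions(precision=4,suppress=True)
c=get_calibration("wrist");im=camera("wrist");pickle.dump((c,im),open("w4.pkl","wb"));o=get_obs();print(o["eef_pos"],o["eef_rot"])
g=cv2.cvtColor(im,cv2.COLOR_BGR2HSV);white=cv2.inRange(g,(0,0,150),(180,45,255))
outs=[]
for P in ((.44,0,.03),(.433,-.09,.03)):
    u,v=project("wrist",P,c)[0].astype(int);print(u,v)
    k=np.zeros_like(white);k[v-25:v+25,u-25:u+25]=white[v-25:v+25,u-25:u+25]
    cs,_=cv2.findContours(k,cv2.RETR_EXTERNAL,2);h=cv2.convexHull(max(cs,key=cv2.contourArea))[:,0]
    for z in (.03,.02): print(z,cv2.minAreaRect(np.float32(onplane("wrist",h,z,c)*1000)))
    outs.append(cv2.resize(im[v-35:v+35,u-35:u+35],(400,400),interpolation=0))
cv2.imwrite("pics/c4.png",np.hstack(outs))
E
```

```text
[ 0.4403 -0.1096  0.3595] [-0.0001  0.7073  0.7069  0.    ]
316 88
0.03 ((439.4956970214844, -5.020849227905273), (19.26378631591797, 15.532271385192871), 83.01593017578125)
0.02 ((439.43975830078125, -4.048542022705078), (19.908483505249023, 16.052074432373047), 83.01590728759766)
307 199
0.03 ((433.76458740234375, -91.57131958007812), (20.569801330566406, 15.279297828674316), 77.45233917236328)
0.02 ((433.5169372558594, -93.49562072753906), (21.25820541381836, 15.790644645690918), 77.45234680175781)
```

View pics/c4.png

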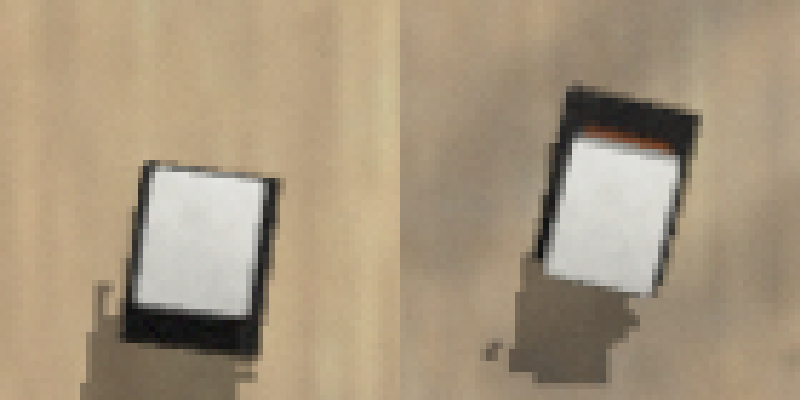

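The relays stand upright. Relay 1 is at (439,-5) mm with yaw -7°, and relay 2 at (434,-92) with yaw -12.5°. I'm grasping relay 1 with the fingers partly open to stay clear of the purple part.

>>> drive_tool --increments '[[[0.14,0,0.1],0.04],[[0.28,0,0.22],0.078],[[0.4,-0.002,0.34],0.078],[[0.42,-0.002,0.46],0.078],[[0.42,-0.002,0.58],0.078],[[0.42,-0.002,0.69],0.078],[[0.42,-0.002,0.732],0.078],[[0.42,-0.002,0.732],0.078]]' --claw 0.4

```text
time_s: 12.35
eef_pos: [0.4394, -0.0048, 0.1763]
eef_rot: [-0.001, 0.749, 0.662, -0.0]
wrist_force: [-0.5, -0.2, 0.5]
opening: 0.599
```

>>> drive_tool --increments '[[[0,0,0],0],[[0,0,0],0],[[0,0,0],0],[[0,0,0],0],[[0,0,0],0],[[0,0,0],0],[[0,0,0],0],[[0,0,0],0]]' --claw 1

```text
time_s: 13.35
eef_pos: [0.4402, -0.0053, 0.1778]
eef_rot: [0.001, 0.75, 0.662, 0.001]
wrist_force: [-1.4, 1.1, 6.6]
opening: 0.235
```

```bash
python3 -c "
from h import *
print(inc((.4395,-.005,.177),-7,(.61,.14,.32),-5))"
```

```text
[ 0.659  0.606 -0.572 -0.022]
```

>>> drive_tool --increments '[[[0,0,-0.2],0],[[0.1,0.1,-0.4],0],[[0.25,0.23,-0.572],0],[[0.4,0.37,-0.572],0],[[0.55,0.5,-0.572],0],[[0.659,0.606,-0.572],-0.022],[[0.659,0.606,-0.572],-0.022],[[0.659,0.606,-0.572],-0.022]]'

```text
time_s: 14.35
eef_pos: [0.6095, 0.1394, 0.3193]
eef_rot: [-0.0, 0.738, 0.675, -0.001]
wrist_force: [0.2, -0.6, 0.1]
opening: 0.239
```

```bash
python3 - <<'E'
from h import *
import pickle
c=get_calibration("wrist");im=camera("wrist");cv2.imwrite("pics/w5.png",im);pickle.dump((c,im),open("w5.pkl","wb"));o=get_obs();print(o["eef_pos"],o["opening"])
E
```

```text
[0.60938746 0.13912302 0.31942632] 0.23605472342978495
```

View pics/w5.png

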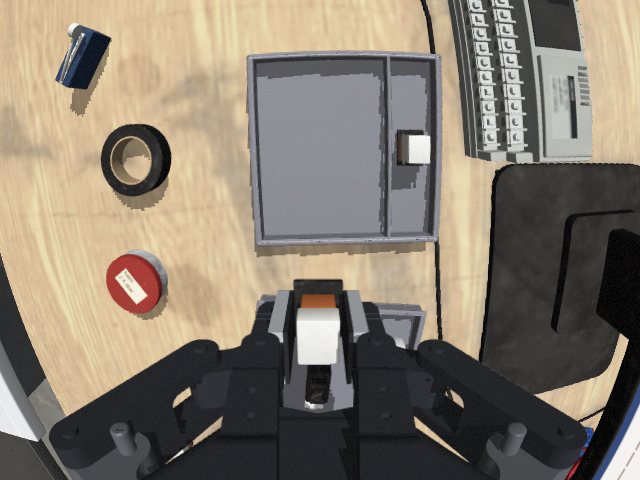

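The relay is held upright. The relay bin's corners are at (248,56), (441,54), (437,242) and (257,244), and switch_a is at (82,57).

```bash
python3 - <<'E'
from h import *
import pickle
np.set_printoptions(precision=4,suppress=True)
c,im=pickle.load(open("w5.pkl","rb"))
q=onplane("wrist",[(248,56),(441,54),(437,242),(257,244)],.018,c);print(q)
ce=q.mean(0);v=q[0]-q[3]+q[1]-q[2];yaw=np.degrees(np.arctan2(v[1],v[0]))-90;a=np.radians(yaw);o=ce-.0185*np.array([np.cos(a),np.sin(a)]);print(yaw,o)
uy=np.array([-np.sin(a),np.cos(a)])
A=o+.03*uy;B=o-.03*uy;print(A,B)
for z in(.23,.183): print(inc((.61,.14,.32),-5,(*A,z),yaw))
print(inc((*A,.27),yaw,(.4338,-.0916,.27),-12.5))
for z in(.25,.183): print(inc((.4338,-.0916,.177),-12.5,(*B,z),yaw))
E
```

```text
[[0.5716 0.2754]
 [0.7128 0.2678]
 [0.7027 0.1228]
 [0.5623 0.1338]]
-3.8585814433329233 [0.6189 0.2012]
[0.6209 0.2311] [0.6169 0.1713]
[ 0.367  0.012  0.36  -0.013]
[ 0.367  0.012  0.548 -0.013]
[-1.338 -0.66  -0.     0.096]
[ 1.185  0.487 -0.292 -0.096]
[ 1.185  0.487 -0.024 -0.096]
```

>>> drive_tool --increments '[[[0.12,0.005,0],-0.013],[[0.25,0.01,0.08],-0.013],[[0.367,0.012,0.2],-0.013],[[0.367,0.012,0.33],-0.013],[[0.367,0.012,0.44],-0.013],[[0.367,0.012,0.52],-0.013],[[0.367,0.012,0.548],-0.013],[[0.367,0.012,0.554],-0.013]]'

```text
time_s: 15.4
eef_pos: [0.6215, 0.2305, 0.1815]
eef_rot: [0.0, 0.731, 0.682, 0.0]
wrist_force: [0.6, -0.5, -0.5]
opening: 0.234
```

>>> drive_tool --increments '[[[0,0,0],0],[[0,0,0],0],[[0,0,0],0],[[0,0,0],0],[[0,0,0],0],[[0,0,-0.15],0],[[0,0,-0.3],0],[[0,0,-0.354],0]]' --claw 0.5

```text
time_s: 16.4
eef_pos: [0.6222, 0.231, 0.2725]
eef_rot: [0.001, 0.731, 0.682, 0.002]
wrist_force: [0.6, 0.6, 0.1]
opening: 0.502
```

>>> drive_tool --increments '[[[-0.14,-0.07,0],0],[[-0.3,-0.15,0],0],[[-0.47,-0.23,0],0],[[-0.64,-0.32,0],0],[[-0.81,-0.4,0],0],[[-0.92,-0.46,0],0],[[-0.938,-0.46,0],0],[[-0.938,-0.46,0],0]]' --claw 0.4

```text
time_s: 17.4
eef_pos: [0.4906, 0.0048, 0.2694]
eef_rot: [-0.0, 0.731, 0.682, 0.0]
wrist_force: [0.5, 0.1, 0.0]
opening: 0.603
```

>>> drive_tool --increments '[[[-0.15,-0.08,0],0.05],[[-0.3,-0.15,0],0.096],[[-0.4,-0.2,0],0.096],[[-0.4,-0.2,0.12],0.096],[[-0.4,-0.2,0.25],0.096],[[-0.4,-0.2,0.35],0.096],[[-0.4,-0.2,0.372],0.096],[[-0.4,-0.2,0.372],0.096]]'

```text
time_s: 18.4
eef_pos: [0.4341, -0.0911, 0.1768]
eef_rot: [-0.0, 0.78, 0.626, -0.0]
wrist_force: [0.1, -0.7, -0.0]
opening: 0.6
```

>>> drive_tool --increments '[[[0,0,0],0],[[0,0,0],0],[[0,0,0],0],[[0,0,0],0],[[0,0,0],0],[[0,0,0],0],[[0,0,0],0],[[0,0,0],0]]' --claw 1

```text
time_s: 19.4
eef_pos: [0.4343, -0.0918, 0.1778]
eef_rot: [0.001, 0.78, 0.625, 0.001]
wrist_force: [0.5, 0.3, 6.7]
opening: 0.239
```

>>> drive_tool --increments '[[[0,0,-0.2],0],[[0.05,0.02,-0.292],0],[[0.18,0.07,-0.292],0],[[0.36,0.15,-0.292],0],[[0.54,0.22,-0.292],0],[[0.72,0.3,-0.292],0],[[0.8,0.33,-0.292],0],[[0.8,0.33,-0.292],0]]'

```text
time_s: 20.4
eef_pos: [0.5579, 0.0865, 0.2496]
eef_rot: [0.0, 0.78, 0.626, -0.0]
wrist_force: [-0.3, -1.0, 0.8]
opening: 0.235
```

>>> drive_tool --increments '[[[0.13,0.05,0],-0.05],[[0.26,0.11,0],-0.096],[[0.385,0.157,0],-0.096],[[0.385,0.157,0.08],-0.096],[[0.385,0.157,0.18],-0.096],[[0.385,0.157,0.25],-0.096],[[0.385,0.157,0.27],-0.096],[[0.385,0.157,0.274],-0.096]]'

```text
time_s: 21.4
eef_pos: [0.6168, 0.1702, 0.1812]
eef_rot: [-0.0, 0.731, 0.682, -0.0]
wrist_force: [0.6, -0.3, -0.8]
opening: 0.231
```

>>> drive_tool --increments '[[[0,0,0],0],[[0,0,0],0],[[0,0,0],0],[[0,0,0],0],[[0,0,0],0],[[0,0,-0.15],0],[[0,0,-0.35],0],[[0,0,-0.554],0]]' --claw 0.5

```text
time_s: 22.4
eef_pos: [0.6168, 0.171, 0.3208]
eef_rot: [-0.0, 0.731, 0.682, -0.0]
wrist_force: [0.4, 0.3, -0.0]
opening: 0.498
```

```bash
python3 - <<'E'
from h import *
print(inc((.6169,.1713,.32),-3.86,(.45,.24,.34),0))
E
```

```text
[ 0.229 -0.685 -0.08  -0.043]
```

>>> drive_tool --increments '[[[0.03,-0.14,-0.04],0],[[0.1,-0.3,-0.08],-0.043],[[0.17,-0.48,-0.08],-0.043],[[0.229,-0.62,-0.08],-0.043],[[0.229,-0.685,-0.08],-0.043],[[0.229,-0.685,-0.08],-0.043],[[0.229,-0.685,-0.08],-0.043],[[0.229,-0.685,-0.08],-0.043]]' --claw 0

```text
time_s: 23.4
eef_pos: [0.4512, 0.2394, 0.3397]
eef_rot: [0.0, 0.708, 0.706, 0.0]
wrist_force: [0.4, -0.2, 1.2]
opening: 1.0
```

```bash
python3 - <<'E'
from h import *
c=get_calibration("wrist");im=camera("wrist");o=get_obs();print(o["eef_pos"],o["time_s"])
g=cv2.cvtColor(im,cv2.COLOR_BGR2HSV);m=cv2.inRange(g,(100,90,20),(125,255,150))
u,v=project("wrist",(.428,.308,.025),c)[0].astype(int);print(u,v)
k=np.zeros_like(m);s=slice(max(v-70,0),v+70),slice(u-70,u+70);k[s]=m[s]
cs,_=cv2.findContours(k,cv2.RETR_EXTERNAL,2);h=cv2.convexHull(max(cs,key=cv2.contourArea))
for z in(.03,.02):print(cv2.minAreaRect(np.float32(onplane("wrist",h[:,0],z,c)*1000)))
cv2.polylines(im,[h],True,(0,255,0),1);cv2.imwrite("pics/w6.png",im)
E
```

```text
[0.45108474 0.23949337 0.33963085] 23.45
285 140
((433.27740478515625, 303.7685852050781), (48.82575607299805, 6.659569263458252), 53.35807418823242)
((432.5967712402344, 303.3674621582031), (50.57619094848633, 6.898331642150879), 53.35811233520508)
```

View pics/w6.png

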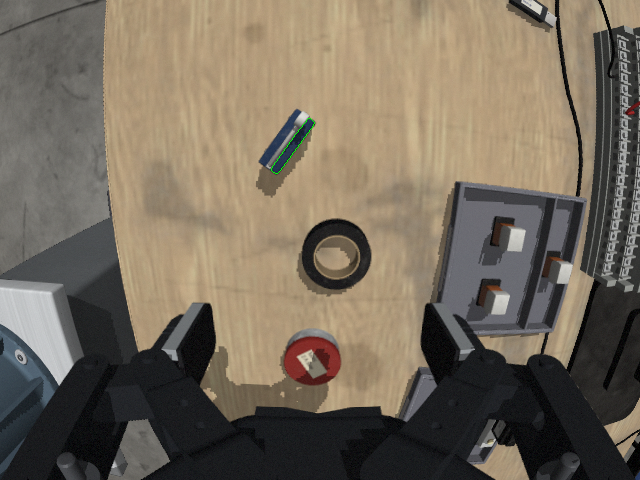

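Both relays stand in the relay bin. Switch_a is at (287,142) with corners (296,109), (316,122), (276,174) and (259,162). The mask caught only half of it, so I'll use the corners.

```bash
python3 - <<'E'
from h import *
q=onplane("wrist",[(296,109),(316,122),(276,174),(259,162)],.028);print(q,q.mean(0))
yaw=53.4-90;a=np.radians(53.4);g=q.mean(0)-.004*np.array([np.cos(a),np.sin(a)]);print(g)
print(inc((.45,.24,.34),0,(*g,.24),yaw),inc((.45,.24,.34),0,(*g,.176),yaw))
b=np.radians(-6.7);t=np.array([.5917,-.1907])+.028*np.array([-np.sin(b),np.cos(b)]);print(t)
m=(.5,.05)
print(inc((*g,.176),yaw,(*m,.27),yaw))
print(inc((*m,.27),yaw,(*t,.27),-6.7),inc((*m,.27),yaw,(*t,.1805),-6.7))
E
```

```text
[[0.43603964 0.33147767]
 [0.45084741 0.32148097]
 [0.42030449 0.2823432 ]
 [0.40747891 0.2918285 ]] [0.42866761 0.30678258]
[0.42628271 0.30357131]
[ 0.254 -0.095  0.4    0.407] [ 0.254 -0.095  0.656  0.407]
[ 0.59496678 -0.16289122]
[-0.638  0.841 -0.376 -0.   ]
[-0.457  0.813 -0.    -0.332] [-0.457  0.813  0.358 -0.332]
```

>>> drive_tool --increments '[[[0.08,-0.03,0.08],0.1],[[0.16,-0.06,0.18],0.2],[[0.254,-0.095,0.28],0.31],[[0.254,-0.095,0.38],0.407],[[0.254,-0.095,0.5],0.407],[[0.254,-0.095,0.62],0.407],[[0.254,-0.095,0.656],0.407],[[0.254,-0.095,0.656],0.407]]' --claw 0.3

```text
time_s: 24.45
eef_pos: [0.4268, 0.3034, 0.1754]
eef_rot: [-0.0, 0.894, 0.448, -0.001]
wrist_force: [-0.4, 0.3, -0.4]
opening: 0.699
```

>>> drive_tool --increments '[[[0,0,0],0],[[0,0,0],0],[[0,0,0],0],[[0,0,0],0],[[0,0,0],0],[[0,0,0],0],[[0,0,0],0],[[0,0,0],0]]' --claw 1

```text
time_s: 25.45
eef_pos: [0.4272, 0.3038, 0.1769]
eef_rot: [0.0, 0.894, 0.448, 0.001]
wrist_force: [-0.5, -1.2, 6.4]
opening: 0.198
```

>>> drive_tool --increments '[[[0,0,-0.2],0],[[-0.04,0.05,-0.376],0],[[-0.14,0.19,-0.376],0],[[-0.26,0.34,-0.376],0],[[-0.38,0.5,-0.376],0],[[-0.5,0.66,-0.376],0],[[-0.61,0.8,-0.376],0],[[-0.638,0.841,-0.376],0]]'

```text
time_s: 26.45
eef_pos: [0.5002, 0.0477, 0.27]
eef_rot: [0.0, 0.895, 0.447, 0.0]
wrist_force: [-0.4, -0.3, -0.1]
opening: 0.199
```

>>> drive_tool --increments '[[[-0.08,0.15,0],-0.09],[[-0.18,0.32,0],-0.18],[[-0.28,0.5,0],-0.27],[[-0.38,0.67,0],-0.332],[[-0.457,0.813,0],-0.332],[[-0.457,0.813,0.1],-0.332],[[-0.457,0.813,0.2],-0.332],[[-0.457,0.813,0.24],-0.332]]'

```text
time_s: 27.45
eef_pos: [0.5936, -0.1621, 0.2078]
eef_rot: [-0.002, 0.748, 0.664, -0.001]
wrist_force: [-0.9, -0.7, -0.1]
opening: 0.198
```

>>> drive_tool --increments '[[[0,0,0.04],0],[[0,0,0.08],0],[[0,0,0.1],0],[[0,0,0.112],0],[[0,0,0.116],0],[[0,0,0.116],0],[[0,0,0.116],0],[[0,0,0.116],0]]'

```text
time_s: 28.45
eef_pos: [0.5944, -0.1632, 0.1809]
eef_rot: [0.0, 0.748, 0.664, 0.0]
wrist_force: [-1.4, -0.0, -0.7]
opening: 0.2
```

>>> drive_tool --increments '[[[0,0,0],0],[[0,0,0],0],[[0,0,0],0],[[0,0,0],0],[[0,0,0],0],[[0,0,-0.2],0],[[0,0,-0.45],0],[[0,0,-0.7],0]]' --claw 0.5

```text
time_s: 29.45
eef_pos: [0.594, -0.163, 0.3573]
eef_rot: [-0.0, 0.748, 0.664, -0.0]
wrist_force: [1.9, -0.5, 0.2]
opening: 0.499
```

>>> drive_tool --increments '[[[0.1,-0.1,-0.1],0],[[0.2,-0.2,-0.2],0],[[0.3,-0.3,-0.25],0],[[0.4,-0.3,-0.25],0],[[0.4,-0.3,-0.25],0],[[0.4,-0.3,-0.25],0],[[0.4,-0.3,-0.25],0],[[0.4,-0.3,-0.25],0]]'

```text
time_s: 30.45
eef_pos: [0.5318, -0.0556, 0.4179]
eef_rot: [-0.0, 0.748, 0.663, -0.0]
wrist_force: [0.3, 0.4, 0.7]
opening: 0.5
```

```bash
python3 - <<'E'
from h import *
w=camera("wrist");s=camera("scene")
cv2.imwrite("pics/f.png",np.hstack([cv2.resize(w,(480,360)),cv2.resize(s[150:330,250:410],(320,360))]))
print(get_obs()["eef_pos"])
E
```

```text
[ 0.53179552 -0.05541963  0.41798422]
```

View pics/f.png

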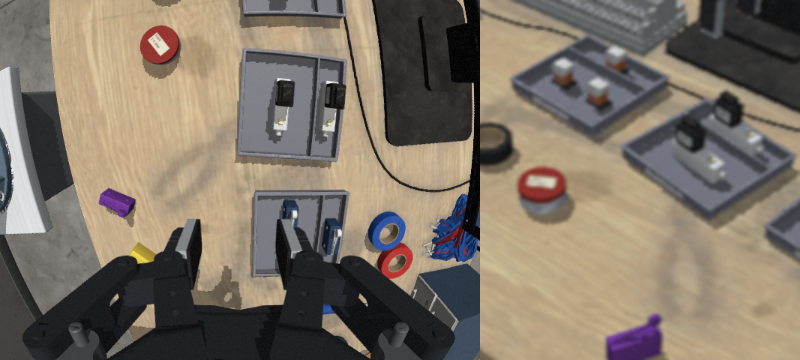

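The two relays and the valve are upright in their bins, and the tin hasn't moved. I still need to check the switch bin.

```bash
python3 - <<'E'
from h import *
s=camera("scene");d=camera("side")
cv2.imwrite("pics/f2.png",np.hstack([cv2.resize(s[220:320,380:500],(400,333)),cv2.resize(d[180:280,240:360],(400,333))]))
E
```

```text
(no output)
```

View pics/f2.png

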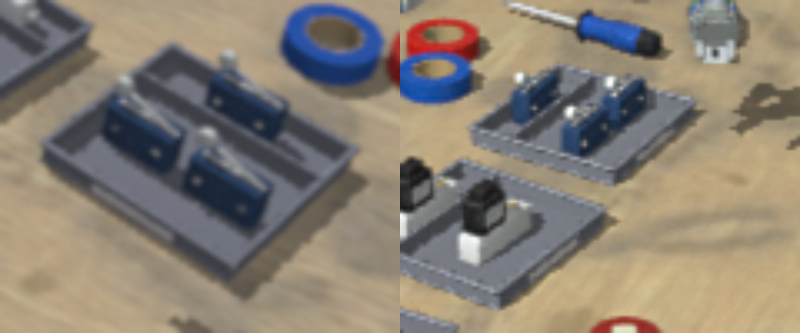

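Both switches stand upright side by side in the switch bin. Handing in.

```bash
python3 -c "
from bench import *
print(hand_in())"
```

```text
the job is handed in; nothing more can be done
None
```

I put all five parts away and handed the job in at about 31 s of robot time; `hand_in()` gave no verdict.

- **Placement:** each relay, switch and the valve went into the wide compartment of its own bin. The last pictures from the wrist, scene and side cameras show them all upright on the bin floor, side by side and released. The arm was raised clear.
- **Tin and tape:** the tool stayed clear of both, and they looked undisturbed in the pictures. I did not measure them again at the end.
- **Look-alikes:** I did not touch the purple and yellow switches.

**Discrepancies:**
- The wrist force briefly read 58 N when I set down the first switch, because the arm overshot the drop by a few millimetres. The limit is 120 N, and I set the others down more gently. A check afterwards showed that switch standing well at about (0, -31) mm in its bin.
- Positions from the scene camera were about 8 mm off the wrist camera's, so I used the wrist camera's.
- I measured only that first switch after placing it. The other four I checked by eye in the pictures.

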